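Put the checked plug gauge back in its own hole

ROBOT

A 7-joint arm with a two-finger parallel gripper is mounted at the origin on the work surface. World frame = base frame: x ahead of the robot, y to its left, z up, the work surface at z = 0. Lengths are in m, angles in rad, forces in N, time in s.
With the tool pointing down it reaches from about 0.425 to 0.875 m from the base axis. Payload 4.7 kg.
Tool frame: the origin (TCP) lies on the centre line of the jaws, within the pads' length; the fingertips stand 14 mm ahead of it and the grasp point (between the pads) lies 5 mm behind it; z points along the fingers, y is the line along which they close (so a half turn about z gives the same grasp; the last joint's range is limited). The gripper opens to 85 mm and grips with 20 to 120 N. Pads are 22 mm wide; open, the fingers measure 114 mm over their backs; the gripper's body (76 mm by 85 mm) begins 54 mm behind the grasp point. The pads swing forward as they close: fully open they stand 13 mm farther back than shut.
Start: joints at [-1.101, 0.321, -0.07, 1.45, 0.023, 1.371, -0.057], TCP at [0.286, 0.584, 0.245] pointing down, gripper open.
Joint ranges: [-2.86, 2.86], [-0.3, 2.09], [-1.38, 1.24], [0.06, 2.45], [-1.56, 4.7], [0.09, 2.05], [-2.69, 2.69]. Speed limits (rad/s): [2.57, 2.57, 3.14, 3.14, 3.14, 3.14, 3.14].

INTERFACE

Orientations are given as a unit quaternion [w, x, y, z].
In Python, from plant import * gives the robot as it stands.
- The arm moves only by the tool servo_tool, never from a script. Its arguments are lists of equal length, an entry for each row: "delta_pos": the shift along the tool's x, y, z in units of 30 mm (1.0 is 30 mm), a list of three; "twist": the turn about the tool's z in units of 6 degrees (1.0 is 6 degrees); "gripper": the opening, from 0 (shut) to 1 (fully open). In form: {"delta_pos": [[tx, ty, tz], ...], "twist": [twist, ...], "gripper": [gripper, ...]}. A call has exactly 5 rows; each row is the pose to reach, as a shift and turn from the pose commanded when the call began, along the tool's axes at that moment; what a row does not reach only later rows make up. A row lasts 1/10 s, in which the tool goes at most 50 mm and 8.59 degrees, less where a joint would pass 70% of its speed; a pose out of reach is approached as far as the arm can. A call with a gripper value outside its range is refused whole. The fingers move at their own pace and stop on an object; "squeeze" is the grip in N (left out, the last holds). Time passes only in rows, so rows that repeat a pose let the fingers close, or fill a call up. It gives the time, the measured TCP pose, the force, the opening and the grip force at its end, in the units of the state.
- observe(): the state, without advancing time (a new reading comes with each control period).
- grab_frame(name): name is "scene" or "top" or "wrist"; returns (picture, depth): 480x640x3 uint8, red, green, blue; 480x640 float32, m along the optical axis (not along the pixel's ray), 0 where there is no reading.
- camera_info(name): a dict with "mtx" (3x3 intrinsics, pixels), "cam_to_world" (4x4, takes a point from camera to world coordinates). Camera axes: x right, y down, z forward; pixel columns grow to the right and rows downward; lengths in m; the calibration is good to about 2 mm. A picture is of the moment at which its call begins: read the wrist's pose just before it. camera_info takes no time and is no camera call; for the wrist camera it gives the pose at the moment of the call.
- job_done(): hands the job in; it is judged then, once.
The state is a dict: "time_s": time; "qpos": joint angles; "qvel": joint speeds; "joint_efforts": joint torques, N m; "ee_pos": TCP position; "tool_rot": TCP orientation; "wrist_force": force on the tool from outside, world axes, zero at the start; "wrist_torque": the same for the moment, N m; "grip_width": finger opening in m; "gripper_force": force on a finger pad.
Only numpy, scipy, OpenCV 4.12 (cv2) and the standard library are available. Lean on these libraries where they do the work, as an engineer would, in place of code of your own. Each camera call takes 0.05 s, during which the arm holds its last target. There are 200 camera calls.

TASK

Put the plug gauge that stands inside the yellow corner marks back into the hole of the storage rack that fits its diameter, pressing it gently but fully home until its flange rests on the white strip, then let go. The strip can be clamped a little to either side in its channel, so feel for the hole with light pressure. Leave the other two gauges and everything else where they are.

Things in the scene. Friction and masses are not known exactly. Their poses are not given: they have to be found in the camera images.
- plug14: plug gauge with a red handle, standing upright. Origin: centre of its foot, z up through the handle: plain steel gauging cylinder 14 mm in diameter from 0 to 32 mm (1.2 mm chamfer), steel flange 30 mm in diameter from 32 to 38 mm, round handle 20 mm in diameter from 38 to 80 mm (grip it there). About 0.14 kg.
- plug18: plug gauge with a yellow handle, standing upright. Origin: centre of its foot, z up through the handle: plain steel gauging cylinder 18 mm in diameter from 0 to 32 mm (1.2 mm chamfer), steel flange 30 mm in diameter from 32 to 38 mm, round handle 20 mm in diameter from 38 to 80 mm (grip it there). About 0.14 kg.
- plug22: plug gauge with a green handle, standing upright. Origin: centre of its foot, z up through the handle: plain steel gauging cylinder 22 mm in diameter from 0 to 32 mm (1.2 mm chamfer), steel flange 30 mm in diameter from 32 to 38 mm, round handle 20 mm in diameter from 38 to 80 mm (grip it there). About 0.14 kg.
- marked_spot (a point): middle of the square of four yellow corner marks (56 mm across) on top of the granite plate; exactly one of the three plug gauges, any of them, stands on it at the start
- plate: fixed dark granite plate, 160 mm (x) by 250 mm (y), 30 mm high, origin at the centre of its underside. Three places in a row along its y axis, at y = -80 mm (the marked spot), 0 and +80 mm, x = 0 (each gauge within about 6 mm of its place), hold the three gauges in any order
- rack: fixed storage rack: blue channel 64 mm (x) by 232 mm (y), walls 26 mm high, origin at the centre of its underside, z up. It carries a white strip, 51 by 196 mm, top 50 mm above the origin, with a graded row of four round holes along the rack's y axis at x = 0. A force of 25 N or more between a gauge and the rack or strip spoils them: 3 to 6 N is plenty to search, about 10 N to push home.
- row_middle (a point): point of the rack 50 mm above its origin, axes as the rack's. With the strip mid-channel the holes' centres are at y = -66, -22, +22, +66 mm from it. But the strip is clamped up to 9 mm either way along y, which no reading tells (the end gaps of 1 to 19 mm show it): feel for the hole by sliding the foot lightly along the middle line until it drops in. The strip itself holds still (80 N).
- row_small_end (a point): mid-channel place of the mouth of the smallest hole (-y end), a point of the rack, not of the strip. Holes are for gauges of 14, 18, 22 and 26 mm in order from here, each 1.5 mm wider than its gauge and 42 mm deep
- row_large_end (a point): mid-channel place of the mouth of the largest hole (+y end), a point of the rack. In every hole a brass lifter stands 14 mm below the strip's top, held by friction of about 7 N and staying where it is pushed: push the gauge down 18 mm farther against it until its flange rests on the strip (foot then 18 mm above the rack's origin)
- ring_gauge: steel setting ring, 48 mm outside, 16 mm high, lying flat; origin at the centre of its underside; leave it alone
- loupe: orange magnifying loupe, 38 mm wide, 34 mm high, standing; origin at the centre of its underside; leave it alone
- cleaner: white bottle with a blue cap, 52 mm wide, 130 mm high, standing; origin at the centre of its underside; leave it alone
- caliper: slide caliper lying flat, 210 mm long along its y axis, 12 mm thick; origin at the centre of its underside; leave it alone
Not all that is in view belongs to the job. What is shaped like the plug18 but orange or purple is not meant.

How it is judged:
On the way:
1. the gauge has been taken away from the marked spot (horizontal distance between each of plug14, plug18, plug22 and marked_spot above 0.04 m), for 0.2 s.
At the end, for the whole second after the job is handed in: The gauge from the marked spot stands upright (within 0.08 rad) and still in the hole of its own diameter, its flange within 2.5 mm of the strip's top; no gauge is within 40 mm of the marked spot; the other two gauges are upright and within 15 mm of where they were; all are released (all of step 1 and ((z of plug14 in the frame of rack below 0.0205 m and x of plug14 in the frame of rack between -0.006 and 0.006 m and y of plug14 in the frame of rack between -0.079 and -0.053 m and angle between plug14's own z axis and vertical below 0.08 rad and linear speed of plug14 below 0.02 m/s and distance of each of plug18, plug22 from where it was at the start of the episode below 0.015 m and angle between each of plug18, plug22's own z axis and vertical below 0.1 rad) or (z of plug18 in the frame of rack below 0.0205 m and x of plug18 in the frame of rack between -0.006 and 0.006 m and y of plug18 in the frame of rack between -0.035 and -0.009 m and angle between plug18's own z axis and vertical below 0.08 rad and linear speed of plug18 below 0.02 m/s and distance of each of plug14, plug22 from where it was at the start of the episode below 0.015 m and angle between each of plug14, plug22's own z axis and vertical below 0.1 rad) or (z of plug22 in the frame of rack below 0.0205 m and x of plug22 in the frame of rack between -0.006 and 0.006 m and y of plug22 in the frame of rack between 0.009 and 0.035 m and angle between plug22's own z axis and vertical below 0.08 rad and linear speed of plug22 below 0.02 m/s and distance of each of plug14, plug18 from where it was at the start of the episode below 0.015 m and angle between each of plug14, plug18's own z axis and vertical below 0.1 rad))); the robot touches nothing.
It fails at once if a gauge is pressed on the rack with more than 25 N (contact force between any of plug14, plug18, plug22 and rack above 25 N).
It fails at once if the ring, loupe, bottle or caliper is moved by more than 20 mm (distance of any of ring_gauge, loupe, cleaner, caliper from where it was at the start of the episode above 0.02 m).
It also fails if it takes over 54 s, if anything falls off the work surface, if the arm or the gripper's body presses on something with over 40 N, if the wrist force passes 120 N, or if a joint passes its speed limit or range.

## Working session

There is one attempt and no reset: what is moved stays moved. The work goes in short steps, Python scripts to look and compute and a tool call to move; the robot and the scene stay as the last step left them, time stands still between calls to the robot, and variables do not carry over. Pictures are saved under pics/ and viewed, at most 10 in all, crops included, and the job is handed in when it is done.

Besides the shell and the picture viewer there is one more tool, called after "Request:" as name([rows], argument=value, ...), one row to a line, values as JSON. servo_tool: Moves the arm, as the interface text tells. Its arguments: {"type":"object","properties":{"delta_pos":{"type":"array"},"twist":{"type":"array"},"gripper":{"type":"array"},"squeeze":{"type":"number"}},"required":["delta_pos","twist","gripper"]}

```bash
mkdir -p pics; ls
python3 - <<'E'
from plant import *
import cv2,numpy as np,pickle
s=observe();print(s['time_s'],s['ee_pos'],s['tool_rot'],s['wrist_force'],s['grip_width'])
ims=[]
for n in("scene","top"):
    c=camera_info(n);p,d=grab_frame(n);pickle.dump((p,d,c),open(n+'.pkl','wb'))
    cv2.imwrite(f'pics/{n}0.png',p[:,:,::-1])
    print(n,c['mtx'].tolist() if hasattr(c['mtx'],'tolist') else c['mtx'],np.round(c['cam_to_world'],3).tolist())
E
```

```text
pics
0.0 [0.28592477 0.58316243 0.24420039] [-1.74919116e-04  2.25920436e-01  9.74145258e-01 -9.71040097e-04] [ 0.19872508  0.03993283 -0.41701207] 0.08539429941067393
scene [[448.8434282644138, 0.0, 316.4738866215664], [0.0, 448.8434282644138, 239.78969480472668], [0.0, 0.0, 1.0]] [[-0.911, 0.268, -0.314, 0.877], [0.413, 0.576, -0.706, 0.55], [-0.008, -0.772, -0.635, 0.62], [0.0, 0.0, 0.0, 1.0]]
top [[566.6821951179795, 0.0, 316.98056455765175], [0.0, 566.6821951179795, 238.88704219242976], [0.0, 0.0, 1.0]] [[-0.027, -0.996, 0.081, 0.496], [-1.0, 0.027, 0.005, -0.061], [-0.007, -0.08, -0.997, 1.183], [0.0, 0.0, 0.0, 1.0]]
```

View pics/scene0.png

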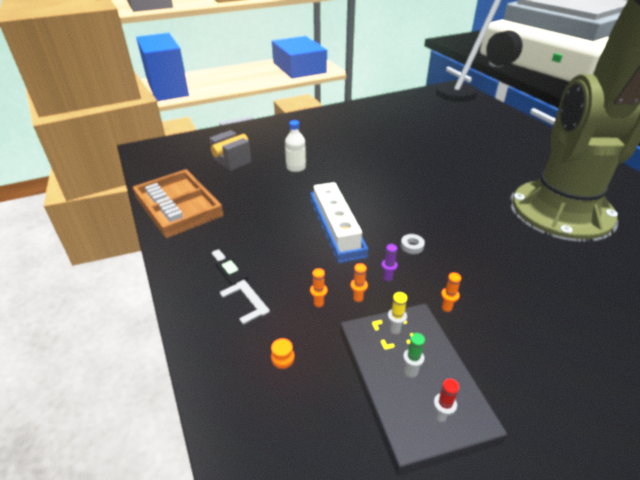

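View pics/top0.png

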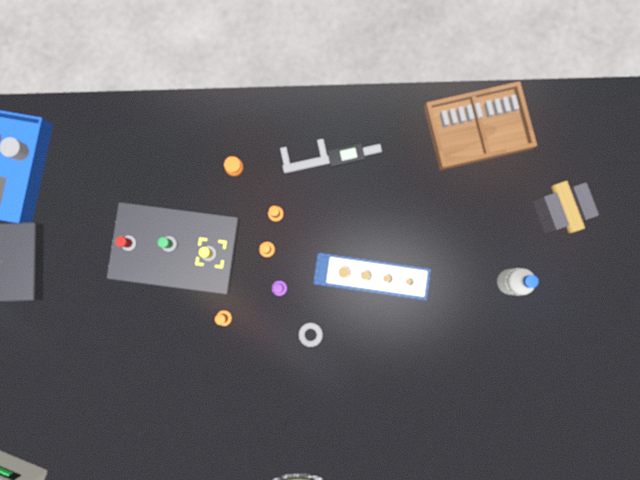

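The gauge in the yellow corner marks is the yellow-handled plug18, at top (207,253) and scene (399,305). Lookalikes in the top view are orange at (276,213), (267,250) and (223,318), purple at (279,288) and the loupe at (233,166). The rack is at top (373,277) with its large hole on the left, so rack +y is about world +y.

```bash
cat > h.py <<'E'
import cv2,numpy as np,pickle
def ray(c,uv,z):
    K=np.array(c['mtx']);T=np.array(c['cam_to_world']);uv=np.atleast_2d(uv)
    d=(T[:3,:3]@np.linalg.solve(K,np.c_[uv,np.ones(len(uv))].T)).T
    return T[:3,3]+d*((z-T[2,3])/d[:,2])[:,None]
def blob(p,lo,hi,roi=None,amin=8):
    m=cv2.inRange(cv2.cvtColor(p,cv2.COLOR_RGB2HSV),lo,hi)
    if roi: 
        k=np.zeros_like(m);k[roi[1]:roi[3],roi[0]:roi[2]]=255;m&=k
    return [x for x in cv2.findContours(m,cv2.RETR_EXTERNAL,cv2.CHAIN_APPROX_NONE)[0] if cv2.contourArea(x)>=amin]
def cen(x):
    m=cv2.moments(x);return m['m10']/m['m00'],m['m01']/m['m00']
E
python3 - <<'E'
from h import *
np.set_printoptions(precision=4,suppress=True)
p,d,c=pickle.load(open('top.pkl','rb'));ps,ds,cs=pickle.load(open('scene.pkl','rb'))
for n,P,C,roi,D in(('top',p,c,(190,230,235,275),d),('scene',ps,cs,(365,285,425,355),ds)):
    for x in blob(P,(22,120,120),(35,255,255),roi,4):
        u=cen(x);print(n,'yellow',u,cv2.contourArea(x),'z.03',ray(C,u,.03)[0],'z.11',ray(C,u,.11)[0],'z.09',ray(C,u,.09)[0],D[int(u[1]),int(u[0])])
for nm,lo,hi,z in(('red',(0,150,80),(6,255,255),.11),('green',(50,120,60),(80,255,255),.11)):
    for x in blob(p,lo,hi,(100,200,240,300)):print(nm,cen(x),ray(c,cen(x),z)[0])
for x in blob(p,(100,120,60),(125,255,255),(300,240,450,310),200):
    r=cv2.minAreaRect(x);print('rack',r);b=cv2.boxPoints(r);print(ray(c,b,.026),ray(c,r[0],.026))
for x in blob(p,(0,0,170),(180,60,255),(300,240,450,310),200):
    r=cv2.minAreaRect(x);print('strip',r);b=cv2.boxPoints(r);print(ray(c,b,.05),ray(c,r[0],.05))
# scene strip too
for x in blob(ps,(0,0,170),(180,60,255),(300,170,375,260),200):
    b=cv2.boxPoints(cv2.minAreaRect(x));print('scene strip',b,ray(cs,b,.05))
m=cv2.minAreaRect(max(blob(p,(0,0,35),(180,60,90),(90,190,250,310),2000),key=cv2.contourArea));print('plate',m,ray(c,m[0],.03),ray(c,cv2.boxPoints(m),.03))
a=cv2.resize(p[240:310,300:450],None,fx=5,fy=5,interpolation=cv2.INTER_CUBIC)
b=cv2.resize(p[195:300,100:250],None,fx=5,fy=5,interpolation=cv2.INTER_CUBIC)[:240]
b=cv2.resize(p[228:278,160:250],(750,416),interpolation=cv2.INTER_CUBIC)[:245]
a2=cv2.resize(ps[280:350,360:430],(345,345),interpolation=cv2.INTER_CUBIC)
b2=cv2.resize(ps[170:265,300:375],(272,345),interpolation=cv2.INTER_CUBIC)
out=np.zeros((600,750,3),np.uint8);out[:245]=a[40:285];out[250:595,:345]=a2;out[250:595,360:632]=b2
cv2.imwrite('pics/crop1.png',out[:,:,::-1])
E
```

```text
top yellow (209.42592592592592, 253.62962962962962) 9.0 z.03 [0.5649 0.1645 0.03  ] z.11 [0.5601 0.1488 0.11  ] z.09 [0.5613 0.1527 0.09  ] 1.083755
scene yellow (408.15, 341.26666666666665) 10.0 z.03 [0.5571 0.193  0.03  ] z.11 [0.6004 0.2414 0.11  ] z.09 [0.5896 0.2293 0.09  ] 0.72711605
scene yellow (386.608, 344.7333333333333) 62.5 z.03 [0.5923 0.1843 0.03  ] z.11 [0.6309 0.2339 0.11  ] z.09 [0.6213 0.2215 0.09  ] 0.72514886
scene yellow (376.3333333333333, 323.9197530864197) 54.0 z.03 [0.5856 0.1401 0.03  ] z.11 [0.6251 0.1957 0.11  ] z.09 [0.6152 0.1818 0.09  ] 0.7578737
scene yellow (398.90353881278537, 303.51141552511416) 292.0 z.03 [0.5261 0.1168 0.03  ] z.11 [0.5737 0.1755 0.11  ] z.09 [0.5618 0.1608 0.09  ] 0.69352615
red (121.91314553990608, 241.23239436619718) [0.5883 0.3154 0.11  ]
strip ((376.5848083496094, 276.41552734375), (100.59088134765625, 27.757463455200195), 8.259438514709473)
[[ 0.499  -0.0691  0.05  ]
 [ 0.5536 -0.0786  0.05  ]
 [ 0.5194 -0.2762  0.05  ]
 [ 0.4651 -0.266   0.05  ]] [[ 0.5092 -0.1726  0.05  ]]
scene strip [[310.6963 186.496 ]
 [336.0925 174.9958]
 [367.218  243.7314]
 [341.8218 255.2316]] [[ 0.5259 -0.2679  0.05  ]
 [ 0.4494 -0.2887  0.05  ]
 [ 0.5088 -0.0299  0.05  ]
 [ 0.5699 -0.0204  0.05  ]]
plate ((169.49996948242188, 249.49996948242188), (158.99996948242188, 118.99998474121094), -0.0) [[0.5756 0.246  0.03  ]] [[0.4591 0.4081 0.03  ]
 [0.7029 0.4094 0.03  ]
 [0.6938 0.0815 0.03  ]
 [0.4506 0.0856 0.03  ]]
```

View pics/crop1.png

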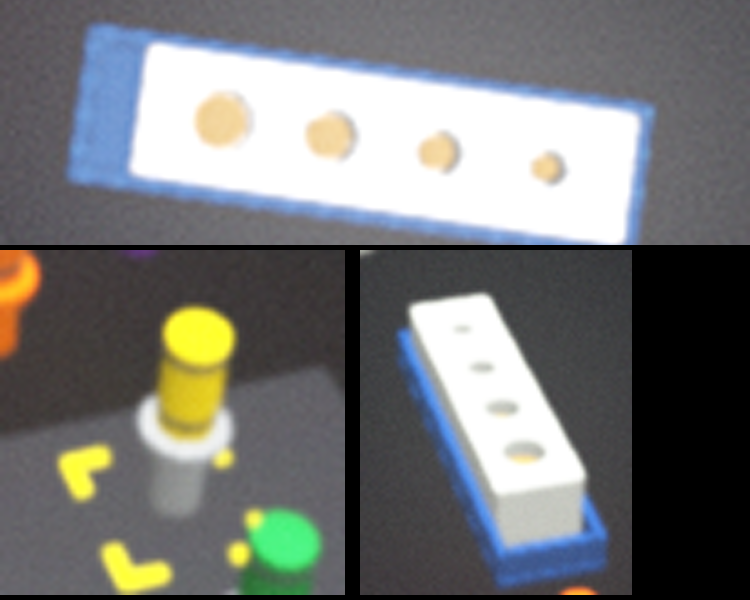

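The crop confirms plug18 (yellow handle, about 18 mm foot) standing among the marks, at scene (400,297). The 18 mm hole is at top about (388,278), and the strip is shifted toward −y (right).

Run:
```python
from h import *
from plant import *
np.set_printoptions(precision=4,suppress=True)
p,d,c=pickle.load(open('top.pkl','rb'));ps,ds,cs=pickle.load(open('scene.pkl','rb'))
for x in blob(p,(20,70,90),(38,255,255),(190,230,235,275),6):print('top y',cen(x),cv2.contourArea(x),ray(c,cen(x),.03)[0],ray(c,cen(x),.11)[0],cv2.boundingRect(x))
print('scene cap',ray(cs,(400.2,297.2),.11))
g=cv2.resize(p,None,fx=8,fy=8,interpolation=cv2.INTER_CUBIC)
hsv=cv2.cvtColor(p,cv2.COLOR_RGB2HSV)
w=((hsv[:,:,1]<45)&(hsv[:,:,2]>190)).astype(np.uint8)*255;w[:,:300]=0;w[:,450:]=0;w[:240]=0;w[310:]=0
cs_,h=cv2.findContours(w,cv2.RETR_CCOMP,cv2.CHAIN_APPROX_NONE)
o=max(range(len(cs_)),key=lambda i:cv2.contourArea(cs_[i]))
b=cv2.boxPoints(cv2.minAreaRect(cs_[o]));B=ray(c,b,.05)[:,:2];print('strip',B,B.mean(0))
for i,x in enumerate(cs_):
    if h[0][i][3]==o and cv2.contourArea(x)>4:print('hole',cen(x),cv2.contourArea(x),ray(c,cen(x),.05)[0])
m=cv2.inRange(hsv,(98,80,40),(128,255,255));m[:,:300]=0;m[:,450:]=0;m[:240]=0;m[310:]=0
pts=cv2.findNonZero(m|w);r=cv2.minAreaRect(pts);R=ray(c,cv2.boxPoints(r),.026);print('rack',r,R,R.mean(0))
s=observe();print(s['ee_pos'],s['tool_rot'])
```

```text
top y (220.04371584699453, 264.775956284153) 30.5 [0.5416 0.1431 0.03  ] [0.5384 0.1289 0.11  ] (215, 260, 9, 9)
top y (197.93034825870646, 262.1144278606965) 33.5 [0.5482 0.1881 0.03  ] [0.5446 0.1708 0.11  ] (195, 257, 9, 9)
top y (204.62626262626262, 252.10774410774408) 99.0 [0.5683 0.1742 0.03  ] [0.5633 0.1579 0.11  ] (198, 247, 14, 11)
top y (222.92424242424244, 242.78282828282826) 33.0 [0.5863 0.1366 0.03  ] [0.5801 0.1229 0.11  ] (218, 240, 9, 9)
top y (201.08080808080805, 240.22727272727272) 33.0 [0.5928 0.1812 0.03  ] [0.5861 0.1644 0.11  ] (198, 237, 10, 9)
scene cap [[0.5648 0.1652 0.11  ]]
strip [[ 0.4993 -0.0698]
 [ 0.5525 -0.0789]
 [ 0.519  -0.2752]
 [ 0.4661 -0.2654]] [ 0.5092 -0.1723]
hole (409.21857923497265, 281.1420765027322) 30.5 [ 0.498  -0.2372  0.05  ]
hole (387.2679738562091, 278.0) 51.0 [ 0.5055 -0.1938  0.05  ]
hole (365.2843822843823, 274.66899766899763) 71.5 [ 0.5133 -0.1502  0.05  ]
hole (343.5572649572649, 271.7111111111111) 97.5 [ 0.5203 -0.1071  0.05  ]
rack ((371.71002197265625, 276.030029296875), (114.83413696289062, 32.10264587402344), 8.130102157592773) [[ 0.4979 -0.0443  0.026 ]
 [ 0.5625 -0.0553  0.026 ]
 [ 0.5231 -0.286   0.026 ]
 [ 0.459  -0.274   0.026 ]] [ 0.5106 -0.1649  0.026 ]
[0.286  0.5832 0.2443] [-0.0001  0.2259  0.9741 -0.0009]
```

Request:
servo_tool([
  [-1.3,-0.76,0],
  [-2.75,-1.6,0],
  [-4.2,-2.46,0],
  [-5.65,-3.3,0.3],
  [-7.1,-4.15,0.5],
], twist=[1.2,2.5,3.8,5.1,6.2], gripper=[1,1,1,1,1])

```text
time_s: 0.6
ee_pos: [0.4218, 0.3783, 0.2301]
tool_rot: [-0.0, 0.527, 0.85, -0.0]
wrist_force: [0.0, 0.2, -0.4]
grip_width: 0.0853
gripper_force: 0.0
```

```bash
cat > go.py <<'E'
import sys,numpy as np
from plant import *
from scipy.spatial.transform import Rotation as Ro
s=observe();q=s['tool_rot'];R=Ro.from_quat([q[1],q[2],q[3],q[0]]).as_matrix()
t=np.array(eval(sys.argv[1]));print(round(s['time_s'],2),'pos',np.round(s['ee_pos'],4),'units',np.round(R.T@(t-s['ee_pos'])/.03,3),'yang',round(np.degrees(np.arctan2(R[1,1],R[0,1])),2),'x',np.round(R[:,0],3),'F',np.round(s['wrist_force'],2),'w',round(s['grip_width'],4),round(s['gripper_force'],1),'q',np.round(s['qpos'],2),'zt',np.round(R[:,2],3))
E
python3 go.py "[.565,.162,.2]"
```

```text
0.6 pos [0.4218 0.3783 0.2301] units [-8.582  1.072  1.003] yang 26.4 x [-0.445  0.896 -0.   ] F [ 0.02  0.2  -0.37] w 0.0853 0.0 q [-0.89  0.15  0.13  1.69 -0.02  1.3  -0.3 ] zt [-0. -0. -1.]
```

Request:
servo_tool([
  [-1.6,0.2,0.2],
  [-3.2,0.4,0.4],
  [-4.8,0.6,0.6],
  [-6.4,0.8,0.8],
  [-7.9,1.0,1.0],
], twist=[1.2,2.4,3.6,4.8,5.9], gripper=[1,1,1,1,1])

```text
time_s: 1.1
ee_pos: [0.5551, 0.1797, 0.2003]
tool_rot: [0.0, 0.761, 0.649, -0.0]
wrist_force: [-0.2, 0.7, 0.2]
grip_width: 0.0856
gripper_force: 0.0
```

```bash
python3 go.py "[.565,.162,.2]"
python3 - <<'E'
from plant import *
from h import *
c=camera_info('wrist');p,d=grab_frame('wrist');pickle.dump((p,d,c),open('w1.pkl','wb'));cv2.imwrite('pics/w1.png',p[:,:,::-1])
print(np.round(c['cam_to_world'],3))
for x in blob(p,(20,100,90),(38,255,255),None,60):print(cen(x),cv2.contourArea(x),cv2.boundingRect(x),ray(c,cen(x),.11)[0],ray(c,cen(x),.03)[0],d[int(cen(x)[1]),int(cen(x)[0])])
E
```

```text
1.1 pos [0.5551 0.1797 0.2003] units [-0.532  0.419  0.009] yang -9.03 x [ 0.157  0.988 -0.   ] F [-0.19  0.71  0.21] w 0.0856 0.0 q [-0.66  0.21  0.35  1.7  -0.07  1.25 -0.46] zt [-0. -0. -1.]
[[ 0.988 -0.151 -0.042  0.565]
 [-0.157 -0.952 -0.264  0.246]
 [-0.     0.267 -0.964  0.328]
 [ 0.     0.     0.     1.   ]]
(370.15622961513367, 408.2948467058056) 511.0 (357, 396, 28, 25) [0.56998041 0.07313604 0.11      ] [0.57174597 0.0098546  0.03      ] 0.29130298
(444.75975177304963, 381.709219858156) 188.0 (439, 369, 13, 29) [0.61614108 0.08456578 0.11      ] [0.63481475 0.02547092 0.03      ] 0.33333072
(362.54314928425356, 367.4511247443762) 407.5 (345, 357, 38, 30) [0.56905362 0.1018309  0.11      ] [0.57047972 0.04906004 0.03      ] 0.32341096
(141.20506535947712, 313.6535947712418) 204.0 (131, 307, 25, 18) [0.44955129 0.15597906 0.11      ] [0.40720508 0.12304204 0.03      ] 0.27148214
(169.6466230936819, 285.7028322440087) 382.5 (148, 276, 41, 25) [0.46973709 0.17000274 0.11      ] [0.43478471 0.14220244 0.03      ] 0.30749708
(337.0671269658611, 252.3007288070579) 434.5 (322, 240, 35, 31) [0.5645567  0.17466659 0.11      ] [0.56433562 0.14857459 0.03      ] 0.24147426
(580.8877665544331, 251.3810325476992) 2376.0 (549, 225, 65, 53) [0.69552549 0.15435216 0.11      ] [0.74327674 0.12081922 0.03      ] 0.30755678
```

View pics/w1.png

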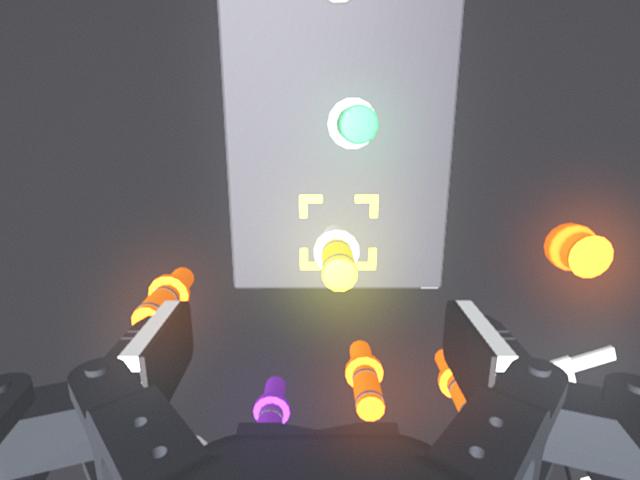

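The wrist view shows the yellow cap at (340,274), its flange at (336,249), and the corner marks around them.

```bash
python3 - <<'E'
from h import *
p,d,c=pickle.load(open('w1.pkl','rb'))
print(ray(c,(339.5,274.5),.11),ray(c,(336.5,249.5),.069),ray(c,(338.5,234),.03))
E
python3 go.py "[.565,.162,.2]"
```

```text
[[0.56401769 0.16172253 0.11      ]] [[0.56435712 0.1632282  0.069     ]] [[0.56741994 0.16236859 0.03      ]]
1.15 pos [0.559  0.1701 0.1993] units [-0.231  0.242 -0.02 ] yang -9.88 x [ 0.172  0.985 -0.006] F [ 2.73 -6.4   1.21] w 0.0855 0.0 q [-0.65  0.21  0.36  1.69 -0.07  1.25 -0.46] zt [ 0.002 -0.007 -1.   ]
```

Request:
servo_tool([
  [0,0,0],
  [0,0,0.5],
  [0,0,1.0],
  [0,0,1.5],
  [0,0,1.5],
], twist=[0,0,0,0,0], gripper=[1,1,1,1,1])

```text
time_s: 1.65
ee_pos: [0.5517, 0.1826, 0.152]
tool_rot: [-0.001, 0.758, 0.652, -0.003]
wrist_force: [0.3, 0.1, -0.1]
grip_width: 0.0856
gripper_force: 0.0
```

```bash
python3 go.py "[.5642,.1622,.09]"
```

```text
1.65 pos [0.5517 0.1826 0.152 ] units [-0.605  0.523  2.067] yang -8.58 x [ 0.149  0.989 -0.003] F [ 0.33  0.13 -0.13] w 0.0856 0.0 q [-0.66  0.25  0.34  1.75 -0.09  1.16 -0.44] zt [-0.006 -0.002 -1.   ]
```

Request:
servo_tool([
  [-0.3,0.25,0.3],
  [-0.6,0.52,0.6],
  [-0.6,0.52,1.1],
  [-0.6,0.52,1.6],
  [-0.6,0.52,1.8],
], twist=[0,0,0,0,0], gripper=[1,1,1,1,1])

```text
time_s: 2.15
ee_pos: [0.5657, 0.1617, 0.0991]
tool_rot: [-0.001, 0.759, 0.651, -0.002]
wrist_force: [-1.0, 0.2, -0.5]
grip_width: 0.0856
gripper_force: 0.0
```

```bash
python3 go.py "[.5642,.1622,.09]"
python3 - <<'E'
from plant import *
from h import *
c=camera_info('wrist');p,d=grab_frame('wrist')
cv2.imwrite('pics/w2.png',p[:,:,::-1])
for x in blob(p,(20,90,90),(38,255,255),(200,150,450,480),60):print(cen(x),cv2.contourArea(x),cv2.boundingRect(x),ray(c,cen(x),.11)[0])
E
```

```text
2.15 pos [0.5657 0.1617 0.0991] units [ 0.011 -0.05   0.304] yang -8.72 x [ 0.152  0.988 -0.001] F [-0.99  0.18 -0.51] w 0.0856 0.0 q [-0.62  0.32  0.35  1.79 -0.12  1.06 -0.38] zt [-0.003 -0.001 -1.   ]
(366.14285714285717, 296.2748210395269) 535.5 (346, 277, 33, 32) [0.58201943 0.17455012 0.11      ]
(271.63246753246756, 293.0861471861472) 385.0 (265, 276, 20, 32) [0.55409997 0.17984608 0.11      ]
(316.404759248931, 343.56967837888084) 8965.0 (257, 269, 122, 134) [0.56480572 0.1610711  0.11      ]
(367.80557687388074, 210.23177283192632) 651.5 (346, 198, 36, 35) [0.5856888  0.20072546 0.11      ]
(275.4589783281734, 209.45459236326107) 646.0 (262, 197, 36, 35) [0.55980839 0.20491023 0.11      ]
```

View pics/w2.png

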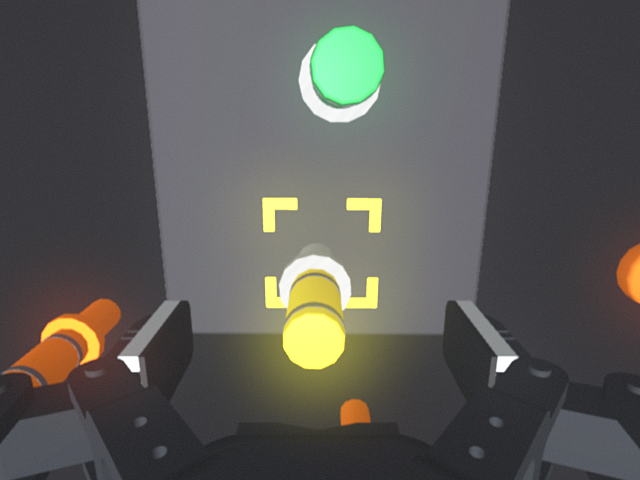

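The cap is at (314,338), centred between the pads (cols 155 and 480), with nothing else in the jaws.

Request:
servo_tool([
  [0.02,-0.03,0.2],
  [0.02,-0.03,0.33],
  [0.02,-0.03,0.33],
  [0.02,-0.03,0.33],
  [0.02,-0.03,0.33],
], twist=[0,0,0,0,0], gripper=[1,1,0,0,0], squeeze=60)

```text
time_s: 2.7
ee_pos: [0.5666, 0.1628, 0.0922]
tool_rot: [0.0, 0.759, 0.651, 0.0]
wrist_force: [0.2, 0.3, -0.0]
grip_width: 0.0441
gripper_force: 0.0
```

Request:
servo_tool([
  [0,0,0],
  [0,0,0],
  [0,0,0],
  [0,0,0],
  [0,0,0],
], twist=[0,0,0,0,0], gripper=[0,0,0,0,0])

```text
time_s: 3.2
ee_pos: [0.5665, 0.1627, 0.0922]
tool_rot: [0.0, 0.759, 0.651, 0.0]
wrist_force: [-0.3, -0.1, 2.9]
grip_width: 0.0182
gripper_force: 58.8
```

```bash
python3 go.py "[.5642,.1622,.15]"
```

```text
3.2 pos [0.5665 0.1627 0.0922] units [-0.027 -0.073 -1.926] yang -8.71 x [0.151 0.988 0.   ] F [-0.31 -0.13  2.9 ] w 0.0182 58.8 q [-0.62  0.32  0.34  1.79 -0.12  1.05 -0.38] zt [ 0.001  0.    -1.   ]
```

Request:
servo_tool([
  [0,0,-0.4],
  [0,0,-1.1],
  [0,0,-1.9],
  [0,0,-2.6],
  [0,0,-2.8],
], twist=[0,0,0,0,0], gripper=[0,0,0,0,0])

```text
time_s: 3.7
ee_pos: [0.5676, 0.1628, 0.1786]
tool_rot: [0.001, 0.759, 0.651, 0.002]
wrist_force: [1.1, -0.6, -1.1]
grip_width: 0.0182
gripper_force: 58.6
```

```bash
python3 go.py "[.5055,-.194,.175]"
```

```text
3.7 pos [0.5676 0.1628 0.1786] units [-12.072  -0.242   0.092] yang -8.73 x [0.152 0.988 0.002] F [ 1.14 -0.57 -1.14] w 0.0182 58.6 q [-0.63  0.24  0.36  1.71 -0.09  1.21 -0.41] zt [ 0.004  0.002 -1.   ]
```

Request:
servo_tool([
  [-0.7,0,0],
  [-1.8,0,0],
  [-3.1,-0.05,0],
  [-4.4,-0.08,0],
  [-5.7,-0.1,0],
], twist=[0,0,0,0,0], gripper=[0,0,0,0,0])

```text
time_s: 4.2
ee_pos: [0.5363, -0.0074, 0.175]
tool_rot: [-0.0, 0.759, 0.651, -0.0]
wrist_force: [1.7, -0.2, -1.6]
grip_width: 0.0182
gripper_force: 58.6
```

Request:
servo_tool([
  [-1.4,-0.02,0],
  [-2.8,-0.05,0],
  [-4.2,-0.08,0],
  [-5.4,-0.1,0],
  [-6.0,-0.12,0],
], twist=[0,0,0.1,0.17,0.17], gripper=[0,0,0,0,0])

```text
time_s: 4.7
ee_pos: [0.5046, -0.1875, 0.1753]
tool_rot: [0.0, 0.766, 0.643, -0.001]
wrist_force: [-0.1, 0.9, -1.1]
grip_width: 0.0183
gripper_force: 58.6
```

Request:
servo_tool([
  [0,0,0],
  [0,0,0],
  [0,0,0.3],
  [0,0,0.6],
  [0,0,0.7],
], twist=[0,0,0,0,0], gripper=[0,0,0,0,0])

```text
time_s: 5.2
ee_pos: [0.5059, -0.1818, 0.1529]
tool_rot: [-0.001, 0.764, 0.645, -0.001]
wrist_force: [-0.0, -0.3, -1.3]
grip_width: 0.0183
gripper_force: 58.6
```

```bash
python3 go.py "[.5055,-.194,.118]"
python3 - <<'E'
from plant import *
from h import *
for n in('wrist','top','scene'):
    c=camera_info(n);p,d=grab_frame(n);pickle.dump((p,d,c),open(n+'3.pkl','wb'))
    cv2.imwrite(f'pics/{n}3.png',p[:,:,::-1])
E
```

```text
5.2 pos [ 0.5059 -0.1818  0.1529] units [-0.404  0.059  1.162] yang -9.61 x [0.167 0.986 0.   ] F [-0.03 -0.33 -1.33] w 0.0183 58.6 q [-0.25  0.16  0.6   1.87 -0.1   1.15  0.22] zt [-0.003  0.001 -1.   ]
```

View pics/wrist3.png

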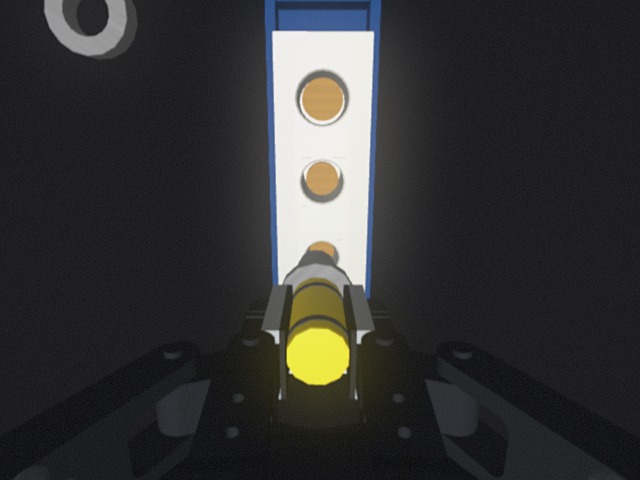

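The wrist view shows the 26 mm hole at (322,97), the 22 mm hole at (323,181), and the 18 mm hole half hidden behind the foot near (321,255). The gauge is straight in the grip.

Run:
```python
from h import *
np.set_printoptions(precision=4,suppress=True)
p,d,c=pickle.load(open('wrist3.pkl','rb'))
hs=cv2.cvtColor(p,cv2.COLOR_RGB2HSV)
w=((hs[:,:,1]<60)&(hs[:,:,2]>150)).astype(np.uint8)*255
k=np.zeros_like(w);k[20:245,265:380]=255;w&=k
cc,h=cv2.findContours(w,cv2.RETR_CCOMP,cv2.CHAIN_APPROX_NONE)
o=max(range(len(cc)),key=lambda i:cv2.contourArea(cc[i]))
H=[]
for i,x in enumerate(cc):
    if cv2.contourArea(x)>300:
        print(i==o,cen(x),cv2.contourArea(x),cv2.boundingRect(x),ray(c,cen(x),.05)[0])
P=ray(c,[(322,97.5),(323,181)],.05);print(P,np.linalg.norm(P[0]-P[1]),'hole18',P[1]+(P[1]-P[0]), P[1]+.044*(P[1]-P[0])/np.linalg.norm(P[1]-P[0]))
for v in(60,140,210):
    r=np.where(w[v])[0];print(v,r.min(),r.max(),ray(c,[(r.min(),v),(r.max(),v),((r.min()+r.max())/2,v)],.05)[:,:2])
print(ray(c,[(318,357)],.141),ray(c,[(317,290)],.0987+.0302))
```

```text
True (322.1155647586649, 134.9310752847212) 20283.0 (272, 31, 102, 214) [ 0.5173 -0.1247  0.05  ]
False (321.64115320831735, 182.35399923459624) 1306.5 (300, 161, 44, 43) [ 0.5129 -0.1497  0.05  ]
False (322.1672810682395, 95.14762021790774) 2034.5 (295, 70, 55, 52) [ 0.5207 -0.1048  0.05  ]
[[ 0.5204 -0.1059  0.05  ]
 [ 0.5138 -0.1491  0.05  ]] 0.04366788620627854 hole18 [ 0.5071 -0.1922  0.05  ] [ 0.5071 -0.1926  0.05  ]
60 272 372 [[ 0.4982 -0.0837]
 [ 0.5485 -0.0922]
 [ 0.5234 -0.088 ]]
140 274 370 [[ 0.4915 -0.123 ]
 [ 0.5422 -0.1316]
 [ 0.5168 -0.1273]]
210 276 367 [[ 0.4852 -0.1607]
 [ 0.5354 -0.1692]
 [ 0.5103 -0.165 ]]
[[ 0.5024 -0.2009  0.141 ]] [[ 0.5056 -0.1792  0.1289]]
```

Request:
servo_tool([
  [-0.2,0.04,0.2],
  [-0.35,0.07,0.5],
  [-0.35,0.07,0.8],
  [-0.35,0.07,1.1],
  [-0.35,0.07,1.2],
], twist=[0,0,0,0,0], gripper=[0,0,0,0,0])

```text
time_s: 5.85
ee_pos: [0.5059, -0.1937, 0.1171]
tool_rot: [-0.001, 0.765, 0.645, -0.001]
wrist_force: [-0.3, -0.1, -2.0]
grip_width: 0.0188
gripper_force: 58.6
```

Request:
servo_tool([
  [0,0,0],
  [0,0,0],
  [0,0,0.03],
  [0,0,0.06],
  [0,0,0.08],
], twist=[0,0,0,0,0], gripper=[0,0,0,0,0])

```text
time_s: 6.35
ee_pos: [0.507, -0.194, 0.1165]
tool_rot: [0.0, 0.765, 0.645, 0.0]
wrist_force: [-0.6, -0.8, -0.3]
grip_width: 0.0185
gripper_force: 58.6
```

```bash
python3 go.py "[.5062,-.1925,.112]"
```

```text
6.35 pos [ 0.507  -0.194   0.1165] units [ 0.045 -0.035  0.15 ] yang -9.73 x [0.169 0.986 0.   ] F [-0.62 -0.79 -0.26] w 0.0185 58.6 q [-0.22  0.22  0.6   1.89 -0.14  1.07  0.27] zt [ 0.  0. -1.]
```

Request:
servo_tool([
  [0,0,0],
  [0,0,0.02],
  [0,0,0.05],
  [0,0,0.05],
  [0,0,0.05],
], twist=[0,0,0,0,0], gripper=[0,0,0,0,0])

```text
time_s: 6.85
ee_pos: [0.5068, -0.1941, 0.1148]
tool_rot: [-0.0, 0.765, 0.645, 0.0]
wrist_force: [-0.5, 0.3, -1.4]
grip_width: 0.0182
gripper_force: 58.6
```

```bash
python3 go.py "[.5062,-.1925,.112]"
```

```text
6.85 pos [ 0.5068 -0.1941  0.1148] units [ 0.048 -0.029  0.094] yang -9.74 x [0.169 0.986 0.   ] F [-0.53  0.27 -1.38] w 0.0182 58.6 q [-0.22  0.22  0.6   1.89 -0.14  1.07  0.27] zt [-0.  0. -1.]
```

Request:
servo_tool([
  [0.04,-0.02,0],
  [0.04,-0.02,0.03],
  [0.04,-0.02,0.06],
  [0.04,-0.02,0.1],
  [0.04,-0.02,0.12],
], twist=[0,0,0,0,0], gripper=[0,0,0,0,0])

```text
time_s: 7.35
ee_pos: [0.5065, -0.1926, 0.1111]
tool_rot: [-0.0, 0.765, 0.645, 0.0]
wrist_force: [1.1, 1.6, -0.3]
grip_width: 0.0184
gripper_force: 58.6
```

```bash
python3 go.py "[.5062,-.1925,.11]"
```

```text
7.35 pos [ 0.5065 -0.1926  0.1111] units [ 0.002 -0.011  0.037] yang -9.73 x [0.169 0.986 0.   ] F [ 1.07  1.57 -0.35] w 0.0184 58.6 q [-0.22  0.22  0.6   1.9  -0.14  1.06  0.27] zt [ 0.  0. -1.]
```

Request:
servo_tool([
  [0.02,0.01,0.03],
  [0.02,0.01,0.06],
  [0.02,0.01,0.1],
  [0.02,0.01,0.13],
  [0.02,0.01,0.13],
], twist=[0,0,0,0,0], gripper=[0,0,0,0,0])

```text
time_s: 7.85
ee_pos: [0.5068, -0.1922, 0.1072]
tool_rot: [-0.0, 0.765, 0.645, -0.0]
wrist_force: [-0.7, -0.2, -2.1]
grip_width: 0.0181
gripper_force: 58.6
```

```bash
python3 go.py "[.5062,-.1925,.11]"
```

```text
7.85 pos [ 0.5068 -0.1922  0.1072] units [-0.014 -0.016 -0.095] yang -9.73 x [0.169 0.986 0.   ] F [-0.69 -0.17 -2.13] w 0.0181 58.6 q [-0.22  0.23  0.6   1.9  -0.15  1.05  0.27] zt [-0.  0. -1.]
```

In the hole: the foot is about 5 mm below the mouth with almost no force. Continuing down to the lifter.

Request:
servo_tool([
  [0,0,0.05],
  [0,0,0.1],
  [0,0,0.16],
  [0,0,0.22],
  [0,0,0.25],
], twist=[0,0,0,0,0], gripper=[0,0,0,0,0])

```text
time_s: 8.35
ee_pos: [0.5068, -0.1921, 0.0996]
tool_rot: [-0.0, 0.765, 0.645, -0.0]
wrist_force: [0.8, 0.6, -1.0]
grip_width: 0.0186
gripper_force: 58.6
```

Request:
servo_tool([
  [0,0,0.02],
  [0,0,0.05],
  [0,0,0.08],
  [0,0,0.11],
  [0,0,0.14],
], twist=[0,0,0,0,0], gripper=[0,0,0,0,0])

```text
time_s: 8.85
ee_pos: [0.5071, -0.1922, 0.0966]
tool_rot: [-0.0, 0.765, 0.645, 0.0]
wrist_force: [-1.9, 0.8, 6.0]
grip_width: 0.0183
gripper_force: 59.4
```

```bash
python3 go.py "[.5062,-.1925,.08]"
```

```text
8.85 pos [ 0.5071 -0.1922  0.0966] units [-0.014 -0.027  0.552] yang -9.74 x [0.169 0.986 0.001] F [-1.93  0.84  6.02] w 0.0183 59.4 q [-0.22  0.24  0.6   1.91 -0.16  1.03  0.28] zt [ 0.  0. -1.]
```

Request:
servo_tool([
  [0,-0.015,0.05],
  [0,-0.015,0.1],
  [0,-0.015,0.15],
  [0,-0.015,0.2],
  [0,-0.015,0.25],
], twist=[0,0,0,0,0], gripper=[0,0,0,0,0])

```text
time_s: 9.35
ee_pos: [0.507, -0.1923, 0.0893]
tool_rot: [0.0, 0.765, 0.645, 0.001]
wrist_force: [-2.8, 0.6, 6.1]
grip_width: 0.0186
gripper_force: 59.4
```

```bash
python3 go.py "[.5062,-.1925,.08]"
```

```text
9.35 pos [ 0.507  -0.1923  0.0893] units [-0.012 -0.025  0.308] yang -9.73 x [0.169 0.986 0.001] F [-2.75  0.64  6.12] w 0.0186 59.4 q [-0.21  0.25  0.6   1.92 -0.17  1.02  0.29] zt [ 0.001  0.    -1.   ]
```

Request:
servo_tool([
  [0,-0.02,0.05],
  [0,-0.02,0.1],
  [0,-0.02,0.15],
  [0,-0.02,0.2],
  [0,-0.02,0.23],
], twist=[0,0,0,0,0], gripper=[0,0,0,0,0])

```text
time_s: 9.85
ee_pos: [0.5069, -0.1922, 0.0825]
tool_rot: [0.001, 0.765, 0.645, 0.001]
wrist_force: [-1.7, 1.2, 5.7]
grip_width: 0.0182
gripper_force: 59.4
```

```bash
python3 go.py "[.5062,-.1925,.08]"
```

```text
9.85 pos [ 0.5069 -0.1922  0.0825] units [-0.013 -0.022  0.084] yang -9.73 x [0.169 0.986 0.   ] F [-1.69  1.17  5.72] w 0.0182 59.4 q [-0.21  0.26  0.59  1.92 -0.17  1.    0.29] zt [ 0.002  0.    -1.   ]
```

Request:
servo_tool([
  [0,0,0.02],
  [0,0,0.04],
  [0,0,0.06],
  [0,0,0.07],
  [0,0,0.07],
], twist=[0,0,0,0,0], gripper=[0,0,0,0,0])

```text
time_s: 10.35
ee_pos: [0.5069, -0.1922, 0.0804]
tool_rot: [0.001, 0.765, 0.645, 0.001]
wrist_force: [-1.3, 0.8, 6.5]
grip_width: 0.0188
gripper_force: 59.4
```

```bash
python3 go.py "[.5062,-.1925,.08]"
```

```text
10.35 pos [ 0.5069 -0.1922  0.0804] units [-0.014 -0.022  0.015] yang -9.73 x [0.169 0.986 0.   ] F [-1.31  0.8   6.46] w 0.0188 59.4 q [-0.21  0.26  0.59  1.93 -0.18  1.    0.29] zt [ 0.002  0.    -1.   ]
```

Request:
servo_tool([
  [0,0,0.01],
  [0,0,0.02],
  [0,0,0.03],
  [0,0,0.03],
  [0,0,0.03],
], twist=[0,0,0,0,0], gripper=[0,0,0,0,0])

```text
time_s: 10.85
ee_pos: [0.5069, -0.1922, 0.0802]
tool_rot: [0.001, 0.765, 0.645, 0.001]
wrist_force: [-3.6, 1.8, 10.5]
grip_width: 0.0183
gripper_force: 59.6
```

Seated: z has stopped at the expected 0.080 and the force has risen to 10.5 N. Relaxing, then letting go.

Request:
servo_tool([
  [0,-0.01,-0.03],
  [0,-0.01,-0.04],
  [0,-0.01,-0.04],
  [0,-0.01,-0.04],
  [0,-0.01,-0.04],
], twist=[0,0,0,0,0], gripper=[0,0,0.6,0.8,0.8])

```text
time_s: 11.35
ee_pos: [0.505, -0.192, 0.079]
tool_rot: [-0.0, 0.765, 0.645, -0.0]
wrist_force: [0.4, 0.1, -1.1]
grip_width: 0.0615
gripper_force: 0.0
```

Request:
servo_tool([
  [0,0,0],
  [0,0,0],
  [0,0,-0.5],
  [0,0,-1.3],
  [0,0,-2.3],
], twist=[0,0,0,0,0], gripper=[0.8,0.8,0.8,0.8,0.8])

```text
time_s: 11.85
ee_pos: [0.5049, -0.192, 0.1493]
tool_rot: [-0.001, 0.765, 0.644, -0.001]
wrist_force: [0.2, 0.5, 1.1]
grip_width: 0.0684
gripper_force: 0.0
```

Request:
servo_tool([
  [0,0,-0.8],
  [0,0,-1.6],
  [0,0,-2.0],
  [0,0,-2.0],
  [0,0,-2.0],
], twist=[0,0,0,0,0], gripper=[0.8,0.8,0.8,0.8,0.8])

```text
time_s: 12.35
ee_pos: [0.5052, -0.1918, 0.208]
tool_rot: [-0.0, 0.765, 0.645, -0.0]
wrist_force: [0.1, -0.7, -1.4]
grip_width: 0.0681
gripper_force: 0.0
```

```bash
python3 go.py "[.5062,-.1925,.08]"
python3 - <<'E'
from plant import *
from h import *
c=camera_info('wrist');p,d=grab_frame('wrist');ps,ds=grab_frame('scene')
a=np.zeros((480,800,3),np.uint8);a[:,:480]=p[:,80:560];a[:,480:]=cv2.resize(ps[160:400,290:450],(320,480))
cv2.imwrite('pics/end.png',a[:,:,::-1])
for x in blob(p,(20,100,90),(38,255,255),(240,150,400,480),60):
    u=cen(x);print(u,cv2.boundingRect(x),d[int(u[1]),int(u[0])],ray(c,u,.098)[0])
    T=c['cam_to_world'];K=np.array(c['mtx']);ys,xs=np.nonzero(cv2.drawContours(np.zeros(d.shape,np.uint8),[x],-1,1,-1));z=d[ys,xs]
    W=(np.array(T)@np.c_[((xs-K[0,2])/K[0,0]*z),((ys-K[1,2])/K[1,1]*z),z,np.ones(len(z))].T)[2];print('top z',np.percentile(W,[50,80,95]))
E
```

```text
12.35 pos [ 0.5052 -0.1918  0.208 ] units [-0.018  0.038  4.267] yang -9.73 x [0.169 0.986 0.   ] F [ 0.13 -0.67 -1.39] w 0.0681 0.0 q [-0.25  0.12  0.61  1.8  -0.07  1.25  0.21] zt [-0.  0. -1.]
(318.8304725577453, 237.36003390548845) (303, 222, 33, 32) 0.24718735 [ 0.5053538  -0.19249395  0.098     ]
top z [0.0975411  0.09809946 0.09871107]
(318.16389811738645, 217.08305647840533) (305, 212, 29, 14) 0.2589241 [ 0.50703013 -0.18038878  0.098     ]
top z [0.07859584 0.08370027 0.08692171]
```

View pics/end.png

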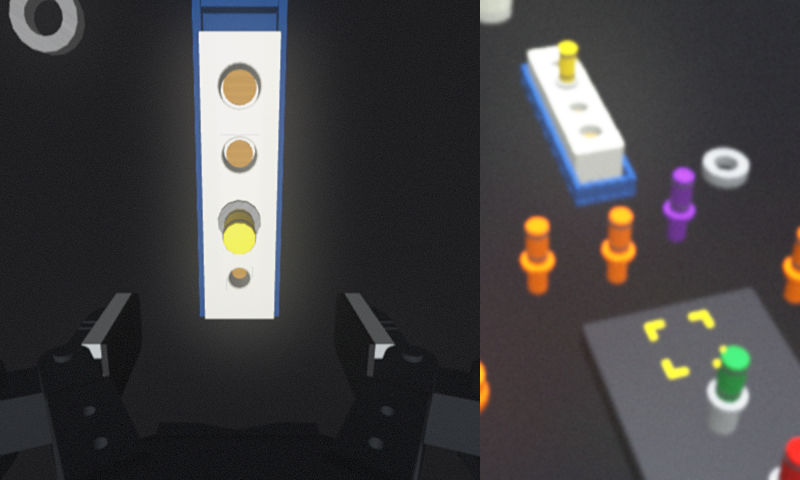

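The pictures show the gauge upright in the third hole from the large end, its cap at crop (239,238). The cap top measures z = 0.098, exactly as expected when fully home. The green and red gauges are untouched and the marked spot is empty.

```bash
python3 -c "
from plant import *
print(job_done())"
```

```text
the job is handed in; nothing more can be done
None
```

The yellow 18 mm plug gauge is in the 18 mm hole of the rack, pressed fully home and released, and I handed the job in at about 12 s; no verdict came back.

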